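# Flush the jets of the jug rinser

## Task

Get the jug rinser ready to flush its jets: first swing its water lever fully shut, then slide the left cover all the way across over the right one, and with the forked puller, not with the fingers, pull off every cap that is still on a jet and leave the caps in the steel dish. Then stand the puller upright back on its cork coaster and slide the cover fully closed, so that both covers are shut, and only after that set the lever to the rinse mark, 45 degrees from shut. The water must stay shut while the cover is open, and the tumblers and the cup standing near are to be left alone.

Things in the scene. Friction and masses are not known exactly. Their poses are not given: they have to be found in the camera images.
- rinser: Jug rinser, a fixed steel trough 124 (x) x 316 (y) x 70 mm with two clear sliding covers; cover tracks along both long sides reach z = 84 mm. Origin under its centre on the table; x to its back, y to its left, z up. Three jets stand in a row under the left cover, in a compartment open inside from x = -55 to 55 and, once uncovered, y = 1 to 151 mm, with its deck at z = 30 mm.
- jet1 (a point): Left jet: centre of the top of its collar, a steel nipple 33 mm across and 12 mm tall, at rinser x = 28, y = 123, z = 42 mm. Jets are 46 mm apart. Uncapped if there is no cap1.
- jet2 (a point): Middle jet: centre of the top of its collar, a steel nipple 33 mm across and 12 mm tall, at rinser x = 28, y = 77, z = 42 mm. Jets are 46 mm apart. Uncapped if there is no cap2.
- jet3 (a point): Right jet: centre of the top of its collar, a steel nipple 33 mm across and 12 mm tall, at rinser x = 28, y = 31, z = 42 mm. Jets are 46 mm apart. Uncapped if there is no cap3.
- cap1_mid (a point): Grey mushroom cap snug on jet 1; may be absent. Stub 18 mm across, 28 mm tall; head above it 32 mm across, 7 mm thick. The point is half-way up its axis (z): 17.5 mm above the stub's foot, 10.5 mm below the head's underside. On the jet 12 mm of stub sit in sprung seals, 16 mm show between collar and head; 8 to 20 N straight up frees it after 10 mm. Off the jet it stands on its stub (25 g).
- cap2_mid (a point): Grey mushroom cap snug on jet 2; may be absent. Stub 18 mm across, 28 mm tall; head above it 32 mm across, 7 mm thick. The point is half-way up its axis (z): 17.5 mm above the stub's foot, 10.5 mm below the head's underside. On the jet 12 mm of stub sit in sprung seals, 16 mm show between collar and head; 8 to 20 N straight up frees it after 10 mm. Off the jet it stands on its stub (25 g).
- cap3_mid (a point): Grey mushroom cap snug on jet 3; may be absent. Stub 18 mm across, 28 mm tall; head above it 32 mm across, 7 mm thick. The point is half-way up its axis (z): 17.5 mm above the stub's foot, 10.5 mm below the head's underside. On the jet 12 mm of stub sit in sprung seals, 16 mm show between collar and head; 8 to 20 N straight up frees it after 10 mm. Off the jet it stands on its stub (25 g).
- puller_grip (a point): Forked cap puller (220 g, 107 mm tall), upright on the coaster: centre of its black handle, 20 (x) x 24 (y) x 54 mm, of which 27 mm stand above this point. Below it a steel C-frame: bridge under the handle, 44 mm above the fork; back leg at x = -22 to -29 mm, 22 mm wide; fork foot. x points along the tines, z up; handle and slot centre are on one vertical line.
- puller_fork (a point): Slot centre of the puller's fork at the top face of the tines, 76 mm below puller_grip, 4 mm above the underside. Fork 36 mm wide, 4 mm thick; slot 24 mm wide (y), open to +x, ending 16 mm behind this point; tips 19 mm ahead of it, their last 3 mm turned up 3 mm as a lip just outside the head of a cap centred here. Axes as puller_grip.
- coaster: Round cork coaster, 92 mm across and 4 mm thick, fixed on the table: the puller's place. Origin under its centre.
- dish: Shallow loose steel washing dish, 100 (x) x 180 (y) mm outside, rim 12 mm high and 4 mm thick, floor 3 mm thick, 450 g. Origin under its centre; x and y along its sides.
- left_cover (a joint): Left cover in m: 0 is closed (over the jets), 0.149 fully open; it slides along rinser -y above the right cover and stays where it is left (friction about 4 N plus some drag).
- cover_bar (a point): Centre of the left cover's black grip bar, which stands on the cover's left end: 64 mm long (rinser x), 12 mm thick (rinser y), 22 mm high, from z = 86 to 108 mm; the cover's face is at z = 82 mm. The bar moves with the cover.
- right_cover (a joint): Right cover in m: 0 is closed (over the right half); it would slide along rinser +y under the left one. It starts closed and has no grip bar. Nothing is needed from under it.
- lever (a joint): Water lever in rad: 0 is shut (arm pointing along rinser -y, away from the trough), growing counter-clockwise seen from above to 1.571 (arm pointing along rinser +x, to the back; fully on). The rinse mark is the middle one of three engraved marks, at 0.785. It stays where it is left (friction about 0.15 N m).
- lever_knob (a point): Centre of the upright round black knob at the end of the lever arm, 18 mm across, from 18 mm below to 18 mm above this point, 66 mm from the pivot. The top of the arm (13 mm wide) is 22 mm below this point.
- lever_pivot (a point): Point on the lever's vertical pivot axis at the height of lever_knob, at rinser x = 0, y = -196, z = 91 mm.
- tumbler_a: Bystander: teal ribbed plastic tumbler, 96 mm wide and 136 mm tall, upside down behind the rinser; origin under its centre.
- sake_cup: Bystander: small blue-grey sake cup, 54 mm wide and 46 mm tall, at the front right; origin under its centre.
Things that resemble listed ones, but are neither listed nor needed, are in the scene too. What is shaped like the part that bears puller_grip but orange is not meant.

How it is judged (in metres and radians):
On the way, in this order (a step that is already met when the one before it is completed fails the run):
1. the water lever is shut (value of joint lever below 0.1 rad), for 0.2 s.
2. the left cover is slid open over the right one (value of joint left_cover above 0.12 m), for 0.2 s.
3. every cap is off its jet and in the dish (x of cap1_mid in the frame of dish between -0.046 and 0.046 m and y of cap1_mid in the frame of dish between -0.086 and 0.086 m and z of cap1_mid in the frame of dish between 0 and 0.03 m and x of cap2_mid in the frame of dish between -0.046 and 0.046 m and y of cap2_mid in the frame of dish between -0.086 and 0.086 m and z of cap2_mid in the frame of dish between 0 and 0.03 m and x of cap3_mid in the frame of dish between -0.046 and 0.046 m and y of cap3_mid in the frame of dish between -0.086 and 0.086 m and z of cap3_mid in the frame of dish between 0 and 0.03 m), for 0.3 s.
4. the puller stands on the coaster and the left cover is closed again, with the water still shut (horizontal distance between puller_fork and coaster below 0.035 m and angle between puller_fork's own z axis and vertical below 0.1 rad and height (world z) of puller_fork below 0.013 m and value of joint left_cover below 0.008 m and value of joint lever below 0.2 rad), for 0.2 s.
At the end, for the whole second after the job is handed in: All caps lie or stand in the dish, both covers are closed (within 8 mm), the lever is at 45 degrees (within 5), and the puller stands upright on the coaster with its slot centre within 35 mm of the coaster's centre; everything is at rest (all of step 3 and value of joint each of left_cover, right_cover below 0.008 m and value of joint lever between 0.695 and 0.875 rad and velocity of joint lever below 0.05 rad/s and horizontal distance between puller_fork and coaster below 0.035 m and angle between puller_fork's own z axis and vertical below 0.1 rad and height (world z) of puller_fork below 0.013 m and linear speed of dish below 0.02 m/s); the robot touches nothing.
It fails at once if the water is on (lever more than 0.2 rad from shut) while the left cover is open by more than 20 mm (value of joint left_cover above 0.02 m and value of joint lever above 0.2 rad).
It fails at once if the fingers take hold of a cap that is still on its jet ((contact force between the fingers and cap1 above 1 N and distance between cap1_mid and jet1 below 0.012 m) or (contact force between the fingers and cap2 above 1 N and distance between cap2_mid and jet2 below 0.012 m) or (contact force between the fingers and cap3 above 1 N and distance between cap3_mid and jet3 below 0.012 m)).
It fails at once if the teal tumbler or the cup is pushed aside by more than 30 mm (distance of any of tumbler_a, sake_cup from where it was at the start of the episode above 0.03 m).
Of cap1, cap2, cap3 only 2 to 3 are there at a start; the rules pass over those that are not, and their reading is None.
At some moment in a run one of dish may be knocked a few centimetres aside while the robot is not near it.
Once in a run the grip may slacken for a moment while it holds something.
It also fails if it takes over 210 s, if anything falls off the work surface, if the arm or the gripper's body presses on something with over 40 N, if the wrist force passes 120 N, or if a joint passes its speed limit or range.

## Robot

A 6-joint arm with a two-finger parallel gripper is mounted at the origin on a cart in front of the work surface, level with it; the furniture and walls round the work are solid. World frame = base frame: x ahead of the robot, y to its left, z up, the work surface at z = 0. Lengths are in mm, angles in rad, forces in N, time in s.
With the tool pointing down it reaches from about 350 to 975 mm from the base axis. Payload 17.4 kg.
Tool frame: the origin (TCP) lies at the very end of the fingers, on their centre line; the grasp point (between the pads) lies 19 mm behind it; z points along the fingers, y is the line along which they close (so a half turn about z gives the same grasp; the last joint's range is limited). The gripper opens to 85 mm and grips with 20 to 120 N. Pads are 22 mm wide; open, the fingers measure 114 mm over their backs; the gripper's body (76 mm by 85 mm) begins 54 mm behind the grasp point. The pads swing forward as they close: fully open they stand 13 mm farther back than shut.
Start: joints at [-0.038, 0.116, 1.442, -0, 1.584, -0.038], TCP at [675.006, -0.009, 231.303] pointing down, gripper open.
Joint ranges: [-2.83, 2.83], [-0.83, 2.19], [0.07, 2.5], [-1.14, 4.28], [0.01, 3], [-2.97, 2.97]. Speed limits (rad/s): [1.89, 1.89, 2.22, 3.14, 3.14, 3.14].

## Interface

Orientations are given as a rotation vector (axis times angle).
In Python, from rig import r, eyes, workorder gives the robot as it stands.
- The arm moves only by the tool drive_tool, never from a script. Its argument "targets" is a list of rows, each a list of 4 numbers: the shift along the tool's x, y, z in cm, then the turn about the tool's z in rad. In form: [[dx, dy, dz, yaw], ...]. A call has 1 to 8 rows; each row shifts and turns the commanded pose from where the row before left it, along the tool's axes as they then stand; what a row does not reach is not made up. A row lasts 1/10 s, in which the tool goes at most 50 mm and 8.59 degrees, less where a joint would pass 70% of its speed; a pose out of reach is approached as far as the arm can. A call with a gripper value outside its range is refused whole. "hand" is the opening, from -1 (shut) to 1 (fully open), set as the call begins (left out, the last holds). The fingers move at their own pace and stop on an object; "force" is the grip in N (left out, the last holds). Time passes only in rows, so rows that do not move let the fingers close. It gives the time, the measured TCP pose, the force, the opening and the grip force at its end, in the units of the state.
- r.state(): the state, without advancing time (a new reading comes with each control period).
- eyes.capture(name): name is "scene" or "side" or "wrist"; returns the picture (420x560x3 uint8, blue, green, red); there is no depth.
- eyes.get_calibration(name): a dict with "mtx" (3x3 intrinsics, pixels), "extrinsics" (4x4, takes a point from camera to world coordinates). Camera axes: x right, y down, z forward; pixel columns grow to the right and rows downward; lengths in mm; the calibration is good to about 2 mm. A picture is of the moment at which its call begins: read the wrist's pose just before it. get_calibration takes no time and is no camera call; for the wrist camera it gives the pose at the moment of the call.
- workorder.finish_job(): hands the job in; it is judged then, once.
The state is a dict: "time": time; "joint_positions": joint angles; "joint_vel": joint speeds; "tau": joint torques, N m; "tcp_pos": TCP position; "tcp_rot": TCP orientation; "contact_force": force on the tool from outside, world axes, zero at the start; "torque": the same for the moment, N m; "opening": finger opening in mm; "grasp_force": force on a finger pad.
Only numpy, scipy, OpenCV 4.12 (cv2) and the standard library are available. Lean on these libraries where they do the work, as an engineer would, in place of code of your own. Each camera call takes 0.05 s, during which the arm holds its last target. There are 200 camera calls.

## Working session

There is one attempt and no reset: what is moved stays moved. The work goes in short steps, Python scripts to look and compute and a tool call to move; the robot and the scene stay as the last step left them, time stands still between calls to the robot, and variables do not carry over. Pictures are saved under pics/ and viewed, at most 14 in all, crops included, and the job is handed in when it is done.

Besides the shell and the picture viewer there is one more tool, called after "Call:" as name(argument=value, ...), one argument or row to a line, values as JSON. drive_tool: Moves the arm, as the interface text tells. Its arguments: {"type":"object","properties":{"targets":{"type":"array"},"hand":{"type":"number"},"force":{"type":"number"}},"required":["targets"]}

```bash
ls; mkdir -p pics; python3 - <<'E'
from rig import r,eyes
import cv2
print(r.state())
for n in("scene","side","wrist"):
    c=eyes.get_calibration(n);print(n,c['mtx'].tolist(),c['extrinsics'].round(3).tolist())
    im=eyes.capture(n);cv2.imwrite(f"pics/{n}0.png",im)
E
```

```text
pics
{'time': 0.0, 'joint_positions': array([-3.78133683e-02,  1.16495783e-01,  1.44232329e+00,  3.04826764e-05,
        1.58398298e+00, -3.77710411e-02]), 'joint_vel': array([-0.00081456, -0.00102188, -0.00015999,  0.0005612 , -0.00037332,
        0.00065663]), 'tau': array([-3.01628024e-03, -7.32023120e+01, -6.32483125e+01, -3.67824050e-04,
        6.55109907e-03, -4.52531231e-05]), 'tcp_pos': array([ 6.74794452e+02, -1.34174429e-03,  2.30519534e+02]), 'tcp_rot': array([-2.22084610e+00, -2.22075295e+00,  1.25612112e-03]), 'contact_force': array([ 0.39163498, -0.21393913, -0.70239533]), 'torque': array([ 0.00552719, -0.02465026, -0.03727152]), 'grasp_force': 0.0, 'opening': 85.44344826091951}
scene [[520.9921970825876, 0.0, 276.5419974035402], [0.0, 520.9921970825876, 214.00752597136736], [0.0, 0.0, 1.0]] [[0.994, 0.059, -0.092, 714.883], [0.109, -0.608, 0.786, -986.771], [-0.01, -0.791, -0.611, 905.113], [0.0, 0.0, 0.0, 1.0]]
side [[519.3606513923049, 0.0, 276.1818906552731], [0.0, 519.3606513923049, 209.71965295278176], [0.0, 0.0, 1.0]] [[1.0, -0.007, -0.005, 613.952], [-0.003, -0.843, 0.538, -679.459], [-0.009, -0.538, -0.843, 1282.072], [0.0, 0.0, 0.0, 1.0]]
wrist [[294.4529882011567, 0.0, 287.13571774258526], [0.0, 294.4529882011567, 211.65777241106974], [0.0, 0.0, 1.0]] [[1.0, 0.001, 0.0, 675.23], [0.001, -0.957, -0.289, 73.359], [-0.0, 0.289, -0.957, 373.537], [0.0, 0.0, 0.0, 1.0]]
```

View pics/scene0.png

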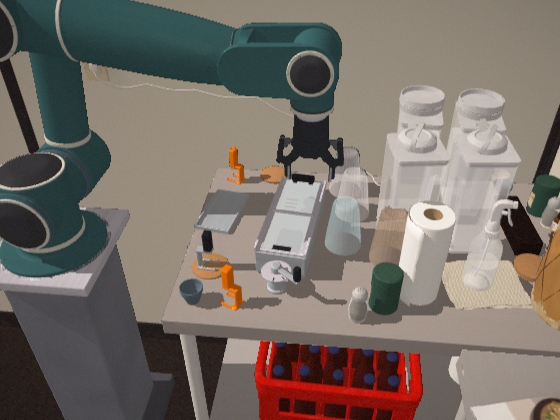

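View pics/side0.png

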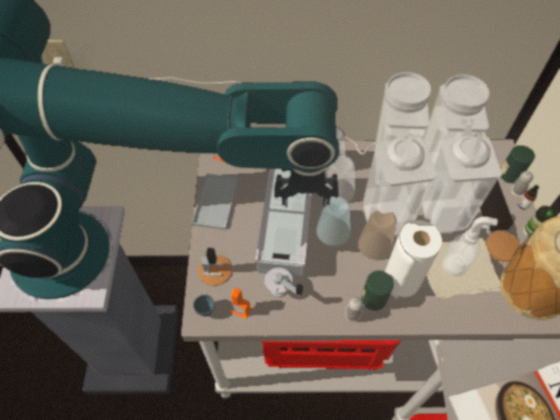

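```bash
python3 - <<'E'
import cv2
a=cv2.imread("pics/scene0.png")[140:320,170:370]; b=cv2.imread("pics/side0.png")[150:330,180:380]
cv2.imwrite("pics/crop1.png",cv2.hconcat([cv2.resize(a,None,fx=4,fy=3.3)[:600,:400*2]]))
cv2.imwrite("pics/crop2.png",cv2.resize(b,(800,600)[:2],interpolation=cv2.INTER_CUBIC))
E
```

```text
(no output)
```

View pics/crop1.png

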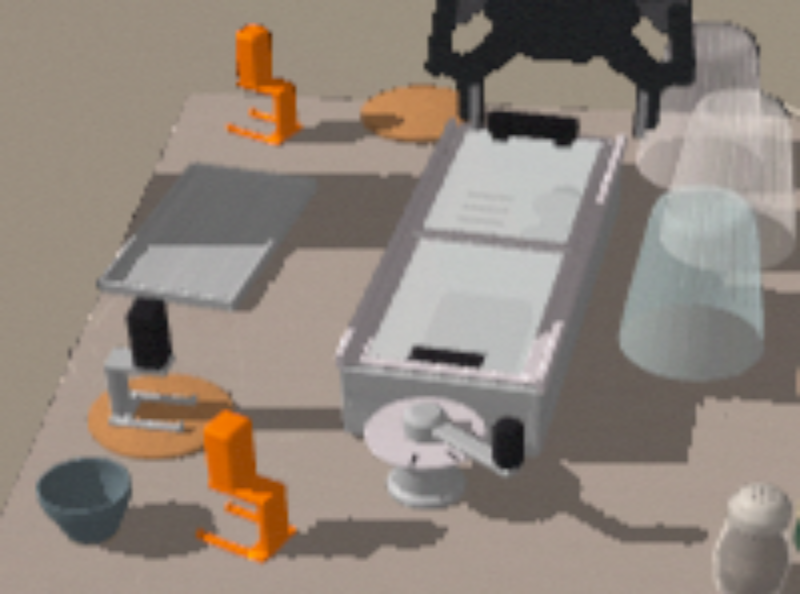

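View pics/wrist0.png

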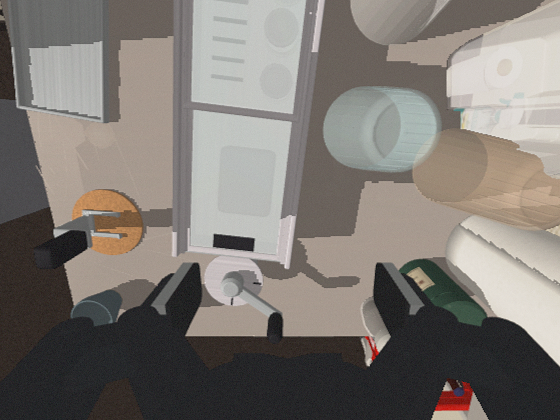

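```bash
cat > h.py <<'E'
import numpy as np,cv2
from rig import r,eyes
def ray(cal,px):
    K=cal['mtx'];T=cal['extrinsics'];d=np.linalg.inv(K)@[px[0],px[1],1.]
    return T[:3,3],T[:3,:3]@d
def hit(cal,px,z):
    o,d=ray(cal,px);return (o+d*(z-o[2])/d[2]).round(1)
def proj(cal,P):
    T=np.linalg.inv(cal['extrinsics']);p=T[:3,:3]@np.array(P,float)+T[:3,3];q=cal['mtx']@p;return (q[:2]/q[2]).round(1)
def shot(n,f):
    s=r.state();c=eyes.get_calibration(n);im=eyes.capture(n);cv2.imwrite(f"pics/{f}.png",im);return s,c,im
E
python3 - <<'E'
from h import *
w=eyes.get_calibration("wrist");s=eyes.get_calibration("scene");d=eyes.get_calibration("side")
for n,p,z in [("nearL",(176,255),84),("nearR",(291,268),84),("farL",(174,5),84),("farR",(322,5),84),("pivot",(234,283),91),("knob bot/top",(272,316),109),("knobbot",(277,335),73),("coaster",(108,222),4),("handle top?",(46,256),107),("capA",(281,28),65),("capB",(276,82),65),("dishcornerR",(105,123),12),("dishcornerL",(17,108),12),("cup",(97,310),40)]:
    print(n,hit(w,p,z))
# scene: crop1 px /4+170, /3.3+140
f=lambda x,y:(x/4+170,y/3.3+140)
for n,p,z in [("bar top",f(533,120),108),("dishNL",f(105,288),12),("dishNR",f(237,305),12),("dishFL",f(190,165),12),("dishFR",f(315,182),12),("coaster",f(163,417),4),("handletop",f(148,303),107),("knobtop",f(510,423),109),("pivot",f(425,410),91),("railNL",f(343,362),84),("railNR",f(545,380),84),("railFR",f(622,140),84),("railFL",f(452,125),84),("cuprim",f(85,475),46)]:
    print(n,hit(s,p,z))
E
```

```text
nearL [555.9 -63.   84. ]
nearR [679.6 -78.4  84. ]
farL [579.2 168.7  84. ]
farR [704.7 168.9  84. ]
pivot [618.  -92.8  91. ]
knob bot/top [ 659.6 -121.3  109. ]
knobbot [ 663.2 -174.9   73. ]
coaster [437.9 -53.    4. ]
handle top? [436.4 -53.5 107. ]
capA [669.5 156.8  65. ]
capB [664.4 110.9  65. ]
dishcornerR [461.   72.7  12. ]
dishcornerL [362.   89.2  12. ]
cup [ 425.2 -163.1   40. ]
bar top [649.3 214.5 108. ]
dishNL [368.8  82.2  12. ]
dishNR [462.3  69.3  12. ]
dishFL [391.5 261.7  12. ]
dishFR [488.6 244.4  12. ]
coaster [437.9 -57.2   4. ]
handletop [435.4 -46.  107. ]
knobtop [ 661.8 -152.4  109. ]
pivot [ 611.6 -125.4   91. ]
railNL [556.9 -73.   84. ]
railNR [677.1 -80.4  84. ]
railFR [711.3 226.   84. ]
railFL [590.8 237.5  84. ]
cuprim [ 418.2 -162.7   46. ]
```

Call:
drive_tool(
  targets=[
    [-3.6, -0.3, 1.4, 0],
    [-3.6, -0.3, 1.4, 0],
    [-3.6, -0.3, 1.4, 0],
    [-3.6, -0.3, 1.4, 0],
    [0, 0, 0, 0],
    [0, 0, 0, 0],
  ],
  hand=0.1,
)

```text
time: 0.75
tcp_pos: [662.7, -144.6, 174.7]
tcp_rot: [-2.222, -2.219, 0.001]
contact_force: [0.0, 0.1, -0.4]
opening: 46.9
grasp_force: 0.0
```

```bash
python3 - <<'E'
from h import *
s,c,im=shot("wrist","w1");print(s['tcp_pos'].round(1),s['tcp_rot'].round(3),s['opening'])
np.savez("pics/w1.npz",**c)
E
```

```text
[ 662.7 -144.6  174.7] [-2.222e+00 -2.219e+00  1.000e-03] 46.883366947170195
```

View pics/w1.png

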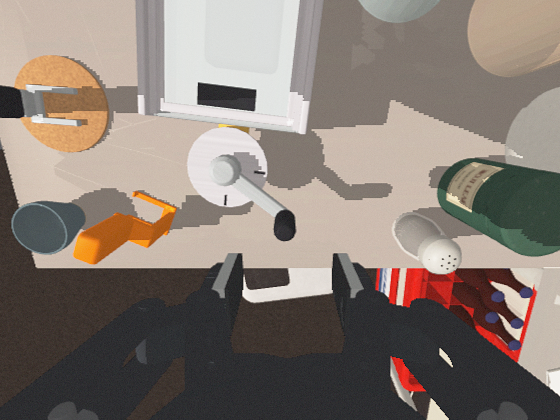

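```bash
python3 - <<'E'
from h import *
c=dict(np.load("pics/w1.npz"))
for n,p,z in [("knobtop",(286,231),109),("knobbot",(282,216),73),("hub",(225,168),75),("railNL",(142,117),84),("railNR",(300,130),84),("railtopR",(322,0),84),("railtopL",(138,0),84),("puller slotC",(58,104),8),("coaster",(60,103),4),("cup rim",(48,227),46)]: print(n,hit(c,p,z))
print(proj(c,[662.7,-144.6,109]),proj(c,[662.7,-144.6,75]))
E
```

```text
knobtop [ 662.3 -149.5  109. ]
knobbot [ 658.7 -149.1   73. ]
hub [ 612. -107.   75.]
railNL [553.5 -67.1  84. ]
railNR [673.  -76.6  84. ]
railtopR [687.    8.8  84. ]
railtopL [561.6   8.8  84. ]
puller slotC [436.5 -53.5   8. ]
coaster [435.8 -52.3   4. ]
cup rim [ 429. -169.   46.]
[286.5 224.8] [286.6 211.7]
```

Call:
drive_tool(
  targets=[
    [-0.45, -0.15, 1.5, 0],
    [0, 0, 3.5, 0],
    [0, 0, 3, 0],
    [0, 0, 1.3, 0],
    [0, 0, 0, 0],
    [0, 0, 0, 0],
  ],
)

```text
time: 1.4
tcp_pos: [662.0, -148.3, 83.5]
tcp_rot: [2.22, 2.221, 0.001]
contact_force: [0.3, 0.6, -0.6]
opening: 46.9
grasp_force: 0.0
```

Call:
drive_tool(
  targets=[
    [0, 0, 0, 0],
    [0, 0, 0, 0],
    [0, 0, 0, 0],
    [0, 0, 0, 0],
    [0, 0, 0, 0],
  ],
  hand=-1,
  force=25,
)

```text
time: 1.9
tcp_pos: [661.4, -148.0, 83.9]
tcp_rot: [-2.221, -2.221, -0.001]
contact_force: [-8.6, 5.4, 9.5]
opening: 17.0
grasp_force: 25.8
```

Call:
drive_tool(
  targets=[
    [-0.66, -0.64, 0, 0],
    [-0.57, -0.73, 0, 0],
    [-0.46, -0.8, 0, 0],
    [-0.35, -0.85, 0, 0],
    [0, 0, 0, 0],
  ],
)

```text
time: 2.4
tcp_pos: [632.2, -171.1, 84.4]
tcp_rot: [2.219, 2.216, 0.001]
contact_force: [6.0, -13.8, 1.0]
opening: 16.8
grasp_force: 25.6
```

Call:
drive_tool(
  targets=[
    [-0.35, -0.9, 0, 0],
    [-0.1, -0.9, 0, 0],
    [0.05, -0.9, 0, 0],
    [0.1, -0.5, 0, 0],
    [0, 0, 0, 0],
    [0, 0, 0, 0],
  ],
)

```text
time: 3.0
tcp_pos: [601.0, -173.1, 84.3]
tcp_rot: [2.218, 2.217, 0.003]
contact_force: [10.1, -8.7, 0.2]
opening: 16.7
grasp_force: 26.6
```

```bash
python3 - <<'E'
from h import *
print({k:r.state()[k].round(1) for k in('tcp_pos','contact_force')})
E
```

```text
{'tcp_pos': array([ 601. , -173.1,   84.3]), 'contact_force': array([10.1, -8.7,  0.2])}
```

Call:
drive_tool(
  targets=[
    [0, 0, 0, 0],
    [0, 0, 0, 0],
    [0, 0, 0, 0],
    [0, 0, -4, 0],
    [0, 0, -4, 0],
    [0, 0, -3, 0],
    [0, 0, 0, 0],
  ],
  hand=0.1,
)

```text
time: 3.7
tcp_pos: [600.6, -172.2, 197.5]
tcp_rot: [2.217, 2.217, 0.005]
contact_force: [0.9, -0.1, -0.1]
opening: 46.9
grasp_force: 0.0
```

```bash
python3 - <<'E'
from h import *
s,c,im=shot("wrist","w2");print(s['tcp_pos'].round(1))
np.savez("pics/w2.npz",**c)
E
```

```text
[ 600.6 -172.2  197.5]
```

View pics/w2.png

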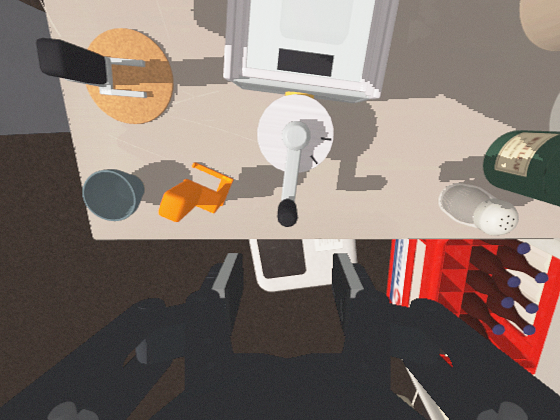

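```bash
python3 - <<'E'
from h import *
c=dict(np.load("pics/w2.npz"))
for n,p,z in [("knobtop",(288,214),109),("arm near",(288,192),68),("hub",(294,133),75),("railNL",(228,80),84),("railNR",(380,92),84),("coaster",(130,75),4),("tineTipA",(142,62),8),("tineTipB",(150,94),8),("handle top",(50,58),107),("cup",(112,194),46)]: print(n,hit(c,p,z))
p=c['extrinsics'];print(p[:3,3])
E
```

```text
knobtop [ 602.4 -171.   109. ]
arm near [ 602.8 -162.    68. ]
hub [ 607.8 -107.8   75. ]
railNL [554.4 -66.5  84. ]
railNR [677.1 -75.2  84. ]
coaster [438.5 -52.    4. ]
tineTipA [454.5 -40.4   8. ]
tineTipB [458.5 -70.7   8. ]
handle top [433.  -55.3 107. ]
cup [ 423.2 -169.2   46. ]
[599.95883619 -98.5942563  340.27250802]
```

Call:
drive_tool(
  targets=[
    [3.5, 0.5, -1, 0],
    [4, 0.5, -1, 0],
    [4, 0.5, -1, 0],
    [4, 0.5, -1, 0],
    [4, 0.5, -1, 0],
    [4, 0.5, 0, 0],
    [4, 0.5, 0, 0],
    [0, 0, 0, 0],
  ],
)

```text
time: 4.55
tcp_pos: [634.0, 107.1, 240.4]
tcp_rot: [-2.216, -2.224, 0.002]
contact_force: [0.1, -0.9, 0.4]
opening: 46.9
grasp_force: 0.0
```

```bash
python3 - <<'E'
from h import *
s,c,im=shot("wrist","w3");print(s['tcp_pos'].round(1),s['tcp_rot'].round(3))
np.savez("pics/w3.npz",**c)
E
```

```text
[634.  107.1 240.4] [-2.216e+00 -2.224e+00  2.000e-03]
```

View pics/w3.png

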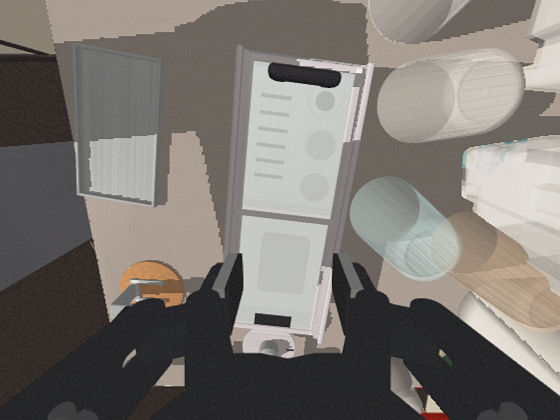

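```bash
python3 - <<'E'
from h import *
c=dict(np.load("pics/w3.npz"))
for n,p,z in [("barL",(269,71),108),("barR",(341,78),108),("railFL",(239,46),84),("railFR",(371,65),84),("railR mid",(328,342),84),("railL low",(220,280),84),("j1",(325,101),42),("j2",(320,145),65),("j3",(314,187),65),("dFL",(75,45),12),("dFR",(161,59),12),("dNL",(77,192),12),("dNR",(158,206),12)]: print(n,hit(c,p,z))
import math
b=np.array([632.5,87]);y=-.1
for n,q in [("bar",(0,140,97)),("jet1",(28,123,42)),("jet3",(28,31,42)),("FR",(62,158,84)),("FL",(-62,158,84))]:
    P=[b[0]+q[0]*math.cos(y)-q[1]*math.sin(y),b[1]+q[0]*math.sin(y)+q[1]*math.cos(y),q[2]];print(n,np.round(P,1),proj(c,P))
E
```

```text
barL [618.2 222.7 108. ]
barR [680.  217.5 108. ]
railFL [589.8 247.   84. ]
railFR [711.  231.9  84. ]
railR mid [685.2 -76.5  84. ]
railL low [558.    8.1  84. ]
j1 [674.9 203.3  42. ]
j2 [668.7 158.1  65. ]
j3 [663.8 112.9  65. ]
dFL [394.4 263.2  12. ]
dFR [489.6 249.4  12. ]
dNL [362.5  93.5  12. ]
dNR [465.   75.2  12. ]
bar [646.5 226.3  97. ] [301.6  68.8]
jet1 [672.6 206.6  42. ] [323.1  97.8]
jet3 [663.5 115.   42. ] [312.1 181.1]
FR [710. 238.  84.] [370.4  57.6]
FL [586.6 250.4  84. ] [235.3  41.7]
```

Call:
drive_tool(
  targets=[
    [3.8, 0.5, 1, 0],
    [3.8, 0.5, 1, 0],
    [3.8, 0.4, 2, 0],
    [3.8, 0.4, 3, 0],
    [0, 0, 3, 0],
    [0, 0, 3, 0],
    [0, 0, 1.7, 0],
    [0, 0, 0, 0],
  ],
  hand=-1,
)

```text
time: 5.4
tcp_pos: [651.2, 253.8, 92.1]
tcp_rot: [-2.221, -2.219, 0.007]
contact_force: [-0.4, 0.2, 0.0]
opening: -0.1
grasp_force: 0.0
```

Call:
drive_tool(
  targets=[
    [-1.2, -0.1, 0, 0],
    [-2, -0.2, 0, 0],
    [-2.2, -0.24, 0, 0],
    [-2.2, -0.24, 0, 0],
    [-2.2, -0.24, 0, 0],
    [-2.2, -0.24, 0, 0],
    [-2.2, -0.24, 0, 0],
    [-1.5, -0.16, 0, 0],
  ],
)

```text
time: 6.2
tcp_pos: [635.2, 96.7, 96.9]
tcp_rot: [-2.222, -2.22, -0.003]
contact_force: [-4.1, 7.3, -2.6]
opening: 0.1
grasp_force: 3.8
```

Call:
drive_tool(
  targets=[
    [-0.5, -0.05, 0, 0],
    [-0.4, -0.05, 0, 0],
    [0, 0, 0, 0],
    [0, 0, 0, 0],
  ],
)

```text
time: 6.6
tcp_pos: [634.8, 90.1, 97.1]
tcp_rot: [-2.22, -2.22, -0.007]
contact_force: [-0.3, 18.2, -3.0]
opening: -0.0
grasp_force: 8.8
```

Call:
drive_tool(
  targets=[
    [0.8, 0, 0, 0],
    [0, 0, -3, 0],
    [0, -0.5, -4, 0],
    [0, -0.5, -4, 0],
    [0, -0.5, -2, 0],
    [0, 0, 0, 0],
  ],
)

```text
time: 7.2
tcp_pos: [620.4, 96.4, 231.0]
tcp_rot: [2.219, 2.217, 0.009]
contact_force: [0.8, 0.4, -0.2]
opening: -0.2
grasp_force: 0.0
```

```bash
python3 - <<'E'
from h import *
s,c,im=shot("wrist","w4");print(s['tcp_pos'].round(1),s['tcp_rot'].round(3))
np.savez("pics/w4.npz",**c)
E
```

```text
[620.4  96.4 231. ] [2.219 2.217 0.009]
```

View pics/w4.png

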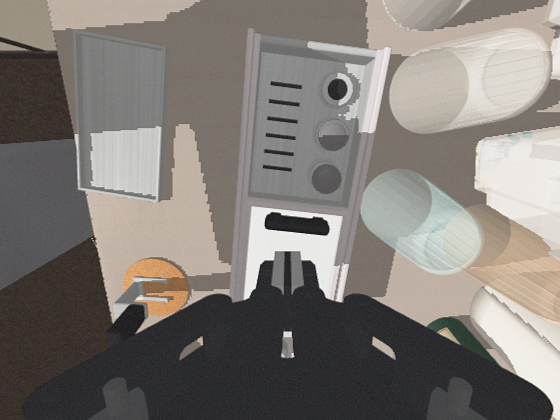

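Call:
drive_tool(
  targets=[
    [-2, -2.6, 0, 0],
    [-2.2, -2.6, 0, 0],
    [-2.2, -2.6, 0, 0],
    [-2.2, -2.6, 0, 0],
    [-2.2, -2.6, 1, 0],
    [-2.2, -2.6, 1, 0],
    [-1.8, -2.6, 1, 0],
    [0, 0, 0, 0],
  ],
  hand=0.2,
)

```text
time: 8.05
tcp_pos: [435.1, -52.6, 193.5]
tcp_rot: [-2.223, -2.218, 0.002]
contact_force: [0.2, 0.4, 1.2]
opening: 51.4
grasp_force: 0.0
```

```bash
python3 - <<'E'
from h import *
s,c,im=shot("wrist","w5");print(s['tcp_pos'].round(1),s['tcp_rot'].round(3),s['opening'])
np.savez("pics/w5.npz",**c)
cv2.imwrite("pics/w5c.png",cv2.resize(im[60:340,120:480],None,fx=2,fy=2,interpolation=cv2.INTER_CUBIC))
c=dict(np.load("pics/w4.npz"))
for n,p,z in [("cap2",(332,134),65),("cap3",(327,179),65),("jet1",(338,89),42),("bar",(297,221),108),("tumL",(362,195),136),("railFL",(252,33),84),("railFR",(386,51),84)]: print(n,hit(c,p,z))
E
```

```text
[435.1 -52.6 193.5] [-2.223e+00 -2.218e+00  2.000e-03] 51.35026793693985
cap2 [667.8 158.8  65. ]
cap3 [664.6 112.5  65. ]
jet1 [675.7 203.6  42. ]
bar [631.3  80.1 108. ]
tumL [683.9 112.2 136. ]
railFL [591.5 244.3  84. ]
railFR [709.6 230.6  84. ]
```

View pics/w5c.png

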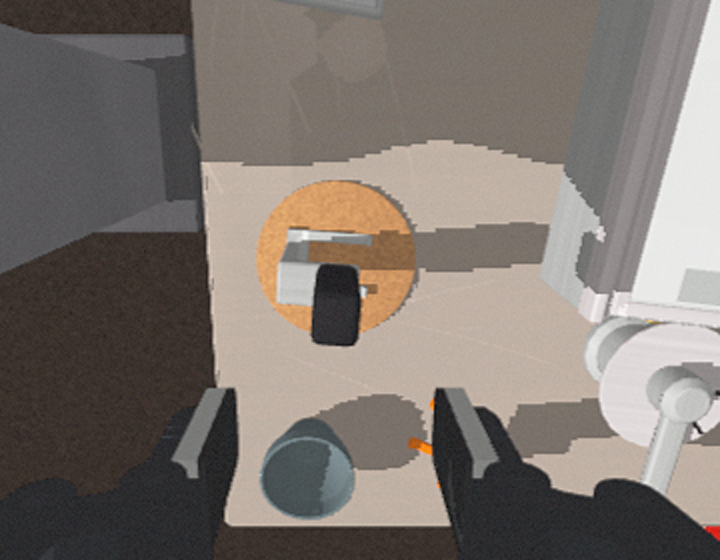

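```bash
python3 - <<'E'
from h import *
c=dict(np.load("pics/w5.npz"))
f=lambda x,y:(x/2+120,y/2+60)
for n,p,z in [("topNearEdge",f(335,346),111),("NL",f(314,343),111),("NR",f(356,347),111),("coasterL",f(257,257),4),("coasterR",f(416,257),4),("coastT",f(337,181),4),("tip",f(372,239),8),("tipB",f(290,230),8),("cupL",f(262,480),46),("cupR",f(353,480),46)]: print(n,hit(c,p,z))
for z in(111,57): print(proj(c,[436,-53,z])*2-[240,120])
E
```

```text
topNearEdge [435.8 -65.7 111. ]
NL [427.2 -64.4 111. ]
NR [444.4 -66.1 111. ]
coasterL [390.9 -51.9   4. ]
coasterR [482.5 -52.    4. ]
coastT [437.   -8.9   4. ]
tip [456.7 -40.8   8. ]
tipB [410.6 -35.6   8. ]
cupL [ 394.4 -171.7   46. ]
cupR [ 445.9 -171.7   46. ]
[335.4 316.6]
[335.4 282.2]
```

Call:
drive_tool(
  targets=[
    [0, 0.1, 1, 0.1],
    [0, 0, 3, 0],
    [0, 0, 3, 0],
    [0, 0, 3, 0],
    [0, 0, 1.7, 0],
    [0, 0, 0, 0],
  ],
)

```text
time: 8.7
tcp_pos: [437.9, -50.5, 75.8]
tcp_rot: [-2.327, -2.106, 0.004]
contact_force: [-0.6, 0.6, 0.1]
opening: 51.3
grasp_force: 0.0
```

Call:
drive_tool(
  targets=[
    [0, 0, 0, 0],
    [0, 0, 0, 0],
    [0, 0, 0, 0],
    [0, 0, 0, 0],
    [0, 0, 0, 0],
  ],
  hand=-1,
  force=80,
)

```text
time: 9.2
tcp_pos: [439.5, -51.0, 79.6]
tcp_rot: [2.328, 2.106, 0.002]
contact_force: [0.8, 0.1, 7.6]
opening: 19.0
grasp_force: 78.5
```

Call:
drive_tool(
  targets=[
    [0, 0, -1, 0],
    [0, 0, -2, 0],
    [0, 0, -3, 0],
    [0, 0, -3, 0],
    [0, 0, -3, 0],
    [0, 0, 0, 0],
  ],
)

```text
time: 9.8
tcp_pos: [439.7, -51.1, 203.1]
tcp_rot: [2.326, 2.105, 0.005]
contact_force: [-0.2, -0.1, -1.0]
opening: 19.2
grasp_force: 78.8
```

Call:
drive_tool(
  targets=[
    [2, 2, 0, 0],
    [2.8, 2.5, 0, 0],
    [2.8, 2.5, 0, 0],
    [2.8, 2.5, 0, 0],
    [2.8, 2.5, 0, 0],
    [2.8, 2.4, 0, 0],
    [2.7, 2.4, 0, 0],
    [0, 0, 0, 0],
  ],
)

```text
time: 10.6
tcp_pos: [626.0, 120.8, 196.7]
tcp_rot: [-2.327, -2.109, 0.002]
contact_force: [0.2, -0.7, -1.6]
opening: 19.0
grasp_force: 78.9
```

```bash
python3 - <<'E'
from h import *
s,c,im=shot("wrist","w6");print(s['tcp_pos'].round(1),s['tcp_rot'].round(3),s['opening'])
np.savez("pics/w6.npz",**c)
cv2.imwrite("pics/w6c.png",cv2.resize(im[20:320,140:540],None,fx=2,fy=2,interpolation=cv2.INTER_CUBIC))
E
```

```text
[626.  120.8 196.7] [-2.327e+00 -2.109e+00  2.000e-03] 18.951793432349408
```

View pics/w6c.png

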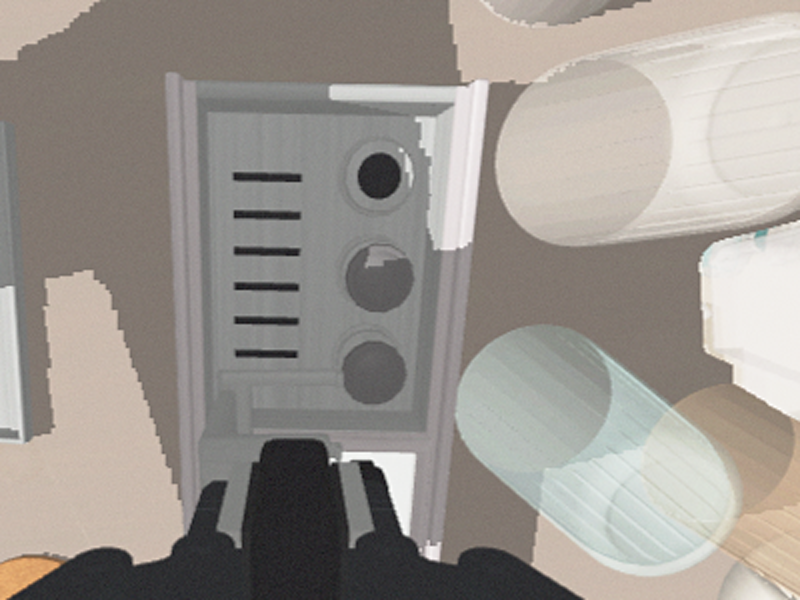

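```bash
python3 - <<'E'
from h import *
c=dict(np.load("pics/w6.npz"))
f=lambda x,y:(x/2+140,y/2+20)
R=np.array([[.995,.1],[-.1,.995]]) # world->? columns x,y dirs
ux=np.array([.995,-.1]);uy=np.array([.1,.995])
def q(P): d=np.array(P[:2])-[634,83]; return (d@ux).round(1),(d@uy).round(1)
for n,p,z in [("tineouter tip",f(343,371),125),("tine inner tip",f(343,387),125),("tine outer base",f(218,369),125),("cap3",f(374,373),65),("cap2",f(380,277),65),("jet1",f(380,176),42),("wallFL",f(192,82),84),("railFRo",f(487,82),84),("railFLo",f(168,74),84)]:
    P=hit(c,p,z);print(n,P,q(P))
E
```

```text
tineouter tip [646.1 132.3 125. ] (np.float64(7.1), np.float64(50.3))
tine inner tip [645.6 126.  125. ] (np.float64(7.2), np.float64(43.9))
tine outer base [599.1 137.7 125. ] (np.float64(-40.2), np.float64(50.9))
cap3 [664.4 112.7  65. ] (np.float64(27.3), np.float64(32.6))
cap2 [669.8 158.5  65. ] (np.float64(28.1), np.float64(78.7))
jet1 [675.4 203.2  42. ] (np.float64(29.2), np.float64(123.7))
wallFL [598.  243.8  84. ] (np.float64(-51.9), np.float64(156.4))
railFRo [713.2 232.6  84. ] (np.float64(63.8), np.float64(156.8))
railFLo [589.  247.6  84. ] (np.float64(-61.2), np.float64(159.3))
```

Call:
drive_tool(
  targets=[
    [0, 0, 1.5, 0],
    [0, 0, 2, 0],
    [0, 0, 2, 0],
    [0, 0, 1.5, 0],
    [0, 0, 0.4, 0],
    [0, 0, 0, 0],
    [0, 0, 0, 0],
  ],
)

```text
time: 11.35
tcp_pos: [624.8, 118.3, 125.2]
tcp_rot: [2.329, 2.107, 0.001]
contact_force: [0.2, -0.3, -1.8]
opening: 18.9
grasp_force: 78.9
```

```bash
python3 - <<'E'
from h import *
s,c,im=shot("wrist","w7");print(s['tcp_pos'].round(1),s['tcp_rot'].round(3),s['opening'])
np.savez("pics/w7.npz",**c)
cv2.imwrite("pics/w7c.png",cv2.resize(im[100:300,160:420],None,fx=3,fy=3,interpolation=cv2.INTER_CUBIC))
E
```

```text
[624.8 118.3 125.2] [2.329e+00 2.107e+00 1.000e-03] 18.915665612432193
```

View pics/w7c.png

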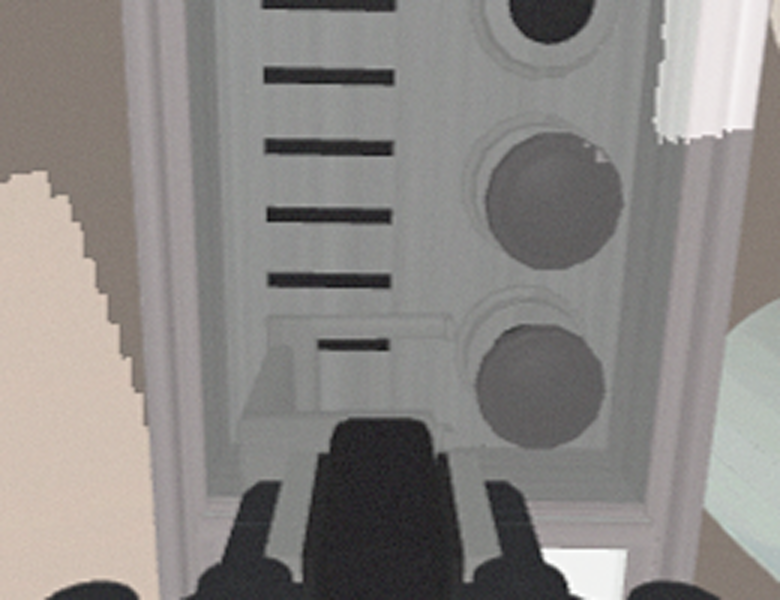

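```bash
python3 - <<'E'
from h import *
c=dict(np.load("pics/w7.npz"))
f=lambda x,y:(x/3+160,y/3+100)
ux=np.array([.995,-.1]);uy=np.array([.1,.995])
def q(P): d=np.array(P[:2])-[634,83]; return (d@ux).round(1),(d@uy).round(1)
for n,p,z in [("outer tip",f(452,316),53),("inner tip",f(452,338),53),("near inner",f(440,425),53),("outer base",f(268,316),53),("head3",f(540,387),65),("head2",f(555,200),65),("head3 left",f(476,387),65),("head3 right",f(605,387),65)]:
    P=hit(c,p,z);print(n,P,q(P))
s=r.state();print(q(s['tcp_pos']))
E
```

```text
outer tip [644.5 129.8  53. ] (np.float64(5.8), np.float64(47.6))
inner tip [644.1 124.   53. ] (np.float64(5.9), np.float64(41.8))
near inner [639.1 100.4  53. ] (np.float64(3.3), np.float64(17.8))
outer base [598.2 134.4  53. ] (np.float64(-40.8), np.float64(47.6))
head3 [663.9 113.1  65. ] (np.float64(26.7), np.float64(32.9))
head2 [669.5 158.4  65. ] (np.float64(27.8), np.float64(78.6))
head3 left [648.3 114.6  65. ] (np.float64(11.1), np.float64(32.9))
head3 right [679.7 111.5  65. ] (np.float64(42.6), np.float64(32.9))
(np.float64(-12.6), np.float64(34.3))
```

Call:
drive_tool(
  targets=[
    [0.32, 0, 0.15, 0],
    [0, 0.5, 0, 0],
    [0, 0.7, 0, 0],
    [0, 0.8, 0, 0],
    [0, 0.8, 0, 0],
    [0, 0, 0, 0],
  ],
)

```text
time: 12.0
tcp_pos: [653.7, 118.5, 122.5]
tcp_rot: [-2.33, -2.107, 0.0]
contact_force: [0.0, -0.0, -2.0]
opening: 19.2
grasp_force: 79.0
```

Call:
drive_tool(
  targets=[
    [0, 0.5, 0, 0],
    [0, 0.5, 0, 0],
    [0, 0, 0, 0],
    [0, 0, 0, 0],
  ],
)

```text
time: 12.4
tcp_pos: [662.7, 117.8, 122.7]
tcp_rot: [-2.33, -2.108, 0.0]
contact_force: [-0.3, 0.0, -2.3]
opening: 18.8
grasp_force: 79.0
```

```bash
python3 - <<'E'
from h import *
s,c,im=shot("wrist","w8");print(s['tcp_pos'].round(1))
np.savez("pics/w8.npz",**c)
cv2.imwrite("pics/w8c.png",cv2.resize(im[100:300,160:420],None,fx=3,fy=3,interpolation=cv2.INTER_CUBIC))
E
```

```text
[662.7 117.8 122.7]
```

View pics/w8c.png

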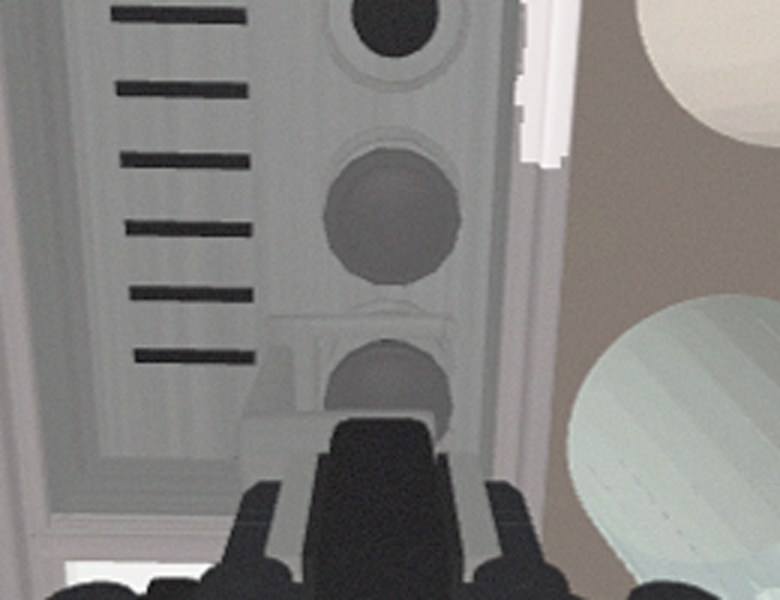

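Call:
drive_tool(
  targets=[
    [0, 0.28, 0, 0],
    [0, 0, 0, 0],
    [0, 0, -0.4, 0],
    [0, 0, -0.4, 0],
    [0, 0, -0.4, 0],
    [0, 0, 0, 0],
  ],
  force=115,
)

```text
time: 13.05
tcp_pos: [665.1, 117.5, 134.4]
tcp_rot: [-2.329, -2.107, 0.001]
contact_force: [-1.4, 0.2, -10.2]
opening: 18.1
grasp_force: 114.2
```

Call:
drive_tool(
  targets=[
    [0, 0, -0.5, 0],
    [0, 0, -0.5, 0],
    [0, 0, -0.5, 0],
    [0, 0, 0, 0],
  ],
)

```text
time: 13.45
tcp_pos: [666.3, 117.6, 152.5]
tcp_rot: [2.328, 2.106, 0.005]
contact_force: [0.9, -0.2, -2.2]
opening: 18.5
grasp_force: 115.6
```

Call:
drive_tool(
  targets=[
    [0, 0, -2, 0],
    [0, 0, -3, 0],
    [0, 0, -2, 0],
    [0, -1, 0, 0],
    [0, -2, 0, 0],
    [0, -3, 0, 0],
    [0, -3, 0, 0],
    [0, -3, 0, 0],
  ],
)

```text
time: 14.25
tcp_pos: [544.1, 129.5, 218.4]
tcp_rot: [-2.329, -2.107, 0.001]
contact_force: [-0.1, -0.6, -0.8]
opening: 18.5
grasp_force: 115.7
```

```bash
cat >> h.py <<'E'
def dish(im,c):
    # grey low-saturation blob left of the rinser, whose outline back-projects to ~100x180
    hsv=cv2.cvtColor(im,cv2.COLOR_BGR2HSV)
    P=[]
    b,g,rr=[im[...,i].astype(int) for i in range(3)]
    m=((rr-b)<10).astype(np.uint8)*255
    m=cv2.morphologyEx(m,cv2.MORPH_OPEN,np.ones((5,5)))
    out=[]
    for k in cv2.findContours(m,cv2.RETR_EXTERNAL,cv2.CHAIN_APPROX_NONE)[0]:
        if cv2.contourArea(k)<2000: continue
        w=np.array([hit(c,p,12)[:2] for p in k[:,0,:]],np.float32)
        out.append(cv2.minAreaRect(w))
    return out,m
E
python3 - <<'E'
from h import *
c=dict(np.load("pics/w3.npz"));im=cv2.imread("pics/w3.png")
for p in [(100,80),(115,170),(190,200),(200,100)]: print(im[p[1],p[0]])
print(dish(im,c)[0])
s,c,im=shot("wrist","w9");print(s['tcp_pos'].round(1))
np.savez("pics/w9.npz",**c);print(dish(im,c)[0])
E
```

```text
[109 109 110]
[186 189 188]
[144 156 169]
[ 94 100 107]
[((794.3709716796875, 42.26085662841797), (96.17597961425781, 177.12547302246094), 49.34088897705078), ((620.5830688476562, -14.868438720703125), (935.1211547851562, 558.3087768554688), 0.38326919078826904), ((366.46343994140625, 96.49817657470703), (361.2012634277344, 197.9292449951172), 74.53754425048828)]
[544.1 129.5 218.4]
[((520.84765625, 11.87249755859375), (508.171630859375, 880.2898559570312), 84.34095001220703)]
```

View pics/w9.png

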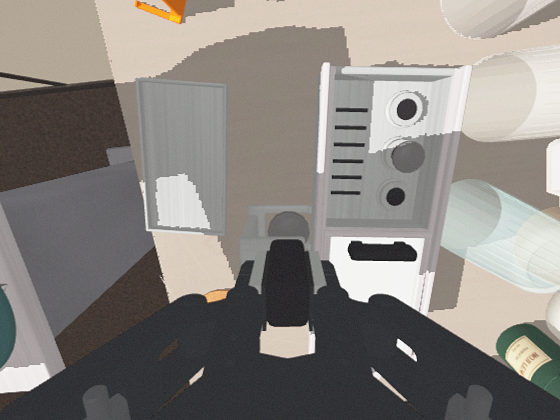

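```bash
python3 - <<'E'
from h import *
c=dict(np.load("pics/w9.npz"))
C=np.array([hit(c,p,12)[:2] for p in[(136,79),(227,84),(224,235),(147,231)]]);print(C,C.mean(0))
print(cv2.minAreaRect(C.astype(np.float32)))
print("cap",hit(c,(289,226),155),proj(c,[544,125,155]))
im=cv2.imread("pics/w9.png")
print(im[100:240:20,150].tolist(),im[236:244,190].tolist(),im[150,220:232].tolist())
E
```

```text
[[392.3 264.1]
 [490.3 249.3]
 [458.6  74.5]
 [362.6  89.4]] [425.95  169.325]
((426.4499816894531, 169.35000610351562), (179.04083251953125, 99.09427642822266), 80.35163879394531)
cap [546.  129.2 155. ] [286.9 231.5]
[[147, 149, 151], [151, 149, 150], [150, 151, 150], [142, 147, 144], [137, 141, 139], [135, 136, 137], [127, 128, 127]] [[193, 207, 220], [189, 203, 217], [190, 204, 218], [192, 204, 219], [193, 205, 219], [187, 201, 217], [192, 206, 220], [191, 204, 219]] [[147, 148, 149], [148, 148, 150], [145, 146, 145], [142, 146, 146], [145, 146, 146], [139, 140, 142], [125, 129, 126], [127, 131, 134], [123, 131, 143], [122, 130, 140], [127, 132, 145], [123, 131, 141]]
```

Call:
drive_tool(
  targets=[
    [-0.2, -2.6, 0, 0],
    [-0.2, -3, 0, 0],
    [-0.2, -3, 0, 0],
    [-0.2, -2.2, 0, 0],
    [0, -0.7, 1, 0],
    [0, 0, 2, 0],
    [0, 0, 2, 0],
    [0, 0, 0, 0],
  ],
)

```text
time: 15.1
tcp_pos: [429.6, 132.7, 166.2]
tcp_rot: [-2.328, -2.106, 0.006]
contact_force: [-0.1, 0.3, -2.1]
opening: 18.4
grasp_force: 115.7
```

Call:
drive_tool(
  targets=[
    [0, 0, 2, 0],
    [0, 0, 2, 0],
    [0, 0, 1.2, 0],
    [0, 0, 0.8, 0],
    [0, 0, 0.5, 0],
    [0, 0, 0.3, 0],
    [0, 0, 0, 0],
    [0, 0, 0, 0],
  ],
)

```text
time: 15.9
tcp_pos: [431.1, 133.1, 102.4]
tcp_rot: [2.329, 2.107, 0.001]
contact_force: [-0.8, -0.2, -1.5]
opening: 18.1
grasp_force: 115.7
```

```bash
python3 - <<'E'
from h import *
s,c,im=shot("wrist","w10");print(s['tcp_pos'].round(1))
np.savez("pics/w10.npz",**c)
s2,c2,im2=shot("scene","s10")
x,y=proj(c2,[428,129,20]).astype(int);print(x,y)
a=cv2.resize(im[150:300,180:380],(533,400),interpolation=cv2.INTER_CUBIC)
b=cv2.resize(im2[max(0,y-50):y+50,max(x-33,0):x+33],(264,400),interpolation=cv2.INTER_CUBIC)
cv2.imwrite("pics/w10c.png",cv2.hconcat([a,b]))
# head: circle detection
g=cv2.medianBlur(cv2.cvtColor(im,cv2.COLOR_BGR2GRAY),3)
print(cv2.HoughCircles(g[150:300,180:380],cv2.HOUGH_GRADIENT,1,20,param1=60,param2=14,minRadius=15,maxRadius=32))
E
```

```text
[431.1 133.1 102.4]
220 215
[[[103.5  82.5  20.7]
  [ 56.5  69.5  29.2]]]
```

Call:
drive_tool(
  targets=[
    [0, 0, 0.3, 0],
    [0, 0, 0.25, 0],
    [0, 0, 0, 0],
    [0, 0, 0, 0],
  ],
)

```text
time: 16.4
tcp_pos: [430.8, 133.0, 96.2]
tcp_rot: [-2.33, -2.108, 0.0]
contact_force: [0.3, 0.0, -1.5]
opening: 18.7
grasp_force: 115.7
```

```bash
python3 - <<'E'
from h import *
s,c,im=shot("wrist","w11");print(s['tcp_pos'].round(1),s['contact_force'].round(1))
np.savez("pics/w11.npz",**c)
s2,c2,im2=shot("scene","s11")
for n in("w9","w10","w11"):
    g=cv2.medianBlur(cv2.cvtColor(cv2.imread(f"pics/{n}.png"),cv2.COLOR_BGR2GRAY),3)
    print(n,cv2.HoughCircles(g[150:300,220:360],cv2.HOUGH_GRADIENT,1,20,param1=60,param2=12,minRadius=15,maxRadius=26))
x,y=220,215
a=cv2.resize(im[150:300,180:380],(533,400),interpolation=cv2.INTER_CUBIC)
b=cv2.resize(im2[y-50:y+50,x-33:x+33],(264,400),interpolation=cv2.INTER_CUBIC)
cv2.imwrite("pics/w11c.png",cv2.hconcat([a,b]))
E
```

```text
[430.8 133.   96.2] [ 0.3  0.  -1.5]
w9 [[[68.5 80.5 20.7]]]
w10 [[[63.5 82.5 21. ]]]
w11 [[[63.5 83.5 20.5]]]
```

Call:
drive_tool(
  targets=[
    [0, -0.4, 0, 0],
    [0, -0.6, 0, 0],
    [0, -0.6, 0, 0],
    [0, 0, 0, 0],
    [0, 0, 0, 0],
  ],
)

```text
time: 17.0
tcp_pos: [414.8, 134.7, 96.4]
tcp_rot: [2.329, 2.108, 0.001]
contact_force: [-0.3, -0.7, -2.4]
opening: 18.3
grasp_force: 115.8
```

```bash
cat >> h.py <<'E'
def circ(im,x0,x1,y0,y1,p2=12,r0=14,r1=28):
    g=cv2.medianBlur(cv2.cvtColor(im,cv2.COLOR_BGR2GRAY),3)
    k=cv2.HoughCircles(g[y0:y1,x0:x1],cv2.HOUGH_GRADIENT,1,20,param1=60,param2=p2,minRadius=r0,maxRadius=r1)
    return None if k is None else k[0]+[x0,y0,0]
E
python3 - <<'E'
from h import *
s,c,im=shot("wrist","w12");print(s['tcp_pos'].round(1),s['contact_force'].round(1))
k=circ(im,220,380,150,300);print(k)
print(hit(c,k[0][:2],38))
c1=dict(np.load("pics/w11.npz"));print(hit(c1,(283.5,233.5),38))
E
```

```text
[414.8 134.7  96.4] [-0.3 -0.7 -2.4]
[[307.5        234.5         18.5       ]
 [252.5        227.5         27.39999962]]
[429.7 128.2  38. ]
[428.3 129.2  38. ]
```

Call:
drive_tool(
  targets=[
    [0, -0.9, 0, 0],
    [0, -1, 0, 0],
    [0, -1, 0, 0],
    [0, 0, -2, 0],
    [0, 0, -3, 0],
    [0, 0, -3, 0],
    [0, 0, -3, 0],
    [0, 0, 0, 0],
  ],
)

```text
time: 17.85
tcp_pos: [386.5, 137.9, 210.4]
tcp_rot: [2.328, 2.106, 0.008]
contact_force: [-0.0, 0.4, -2.0]
opening: 18.1
grasp_force: 115.9
```

```bash
python3 - <<'E'
from h import *
s,c,im=shot("wrist","w13");print(s['tcp_pos'].round(1),s['contact_force'].round(1))
np.savez("pics/w13.npz",**c)
print("expect",proj(c,[429,128.5,38]))
k=circ(im,230,450,150,330,11)
if k is not None:
  for q in k: print(q,hit(c,q[:2],38))
E
```

```text
[386.5 137.9 210.4] [-0.   0.4 -2. ]
expect [324.9 197.4]
[322.5        197.5         14.69999981] [426.3 128.6  38. ]
[293.5 222.5  25. ] [391.8 102.9  38. ]
```

Call:
drive_tool(
  targets=[
    [0.6, 2.8, 0, 0],
    [0.8, 3.5, 0, 0],
    [0.8, 3.5, 0, 0],
    [0.8, 3.5, 0, 0],
    [0.8, 3.5, 0, 0],
    [0.8, 3.5, 0, 0],
    [0.75, 3.4, 0, 0],
    [0, 0, 0, 0],
  ],
)

```text
time: 18.7
tcp_pos: [628.9, 167.2, 203.2]
tcp_rot: [-2.329, -2.106, 0.005]
contact_force: [-0.1, -0.8, -2.7]
opening: 18.0
grasp_force: 115.7
```

Call:
drive_tool(
  targets=[
    [0, 0, 2, 0],
    [0, 0, 2, 0],
    [0, 0, 2, 0],
    [0, 0, 1.4, 0],
    [0, 0, 0, 0],
    [0, 0, 0, 0],
  ],
)

```text
time: 19.3
tcp_pos: [626.9, 167.1, 132.6]
tcp_rot: [-2.33, -2.108, 0.0]
contact_force: [-0.0, 0.1, -1.4]
opening: 18.5
grasp_force: 115.7
```

Call:
drive_tool(
  targets=[
    [0, 0, 0.6, 0],
    [0, 0, 0.4, 0],
    [0, 0, 0, 0],
    [0, 0, 0, 0],
  ],
)

```text
time: 19.7
tcp_pos: [627.2, 167.0, 122.4]
tcp_rot: [2.33, 2.108, 0.0]
contact_force: [0.2, 0.3, -1.4]
opening: 18.4
grasp_force: 115.7
```

```bash
python3 - <<'E'
from h import *
s,c,im=shot("wrist","w14");print(s['tcp_pos'].round(1))
k=circ(im,300,380,190,260)
for q in k: print(q,hit(c,q[:2],65))
c7=dict(np.load("pics/w7.npz"));im=cv2.imread("pics/w7.png")
for q in circ(im,300,380,190,260): print("w7",q,hit(c7,q[:2],65))
E
```

```text
[627.2 167.  122.4]
[344.5        233.5         21.60000038] [668.9 159.2  65. ]
w7 [339.5        227.5         21.29999924] [663.6 114.3  65. ]
```

Call:
drive_tool(
  targets=[
    [0, 0.7, 0, 0],
    [0, 0.8, 0, 0],
    [0, 0.8, 0, 0],
    [0, 0.8, 0, 0],
    [0, 0.7, 0, 0],
    [0, 0.5, 0, 0],
    [0, 0, 0, 0],
    [0, 0, 0, 0],
  ],
)

```text
time: 20.55
tcp_pos: [669.9, 162.8, 122.2]
tcp_rot: [-2.33, -2.107, 0.0]
contact_force: [-1.3, 0.7, -1.2]
opening: 18.6
grasp_force: 115.6
```

Call:
drive_tool(
  targets=[
    [0, 0, -0.4, 0],
    [0, 0, -0.4, 0],
    [0, 0, -0.4, 0],
    [0, 0, 0, 0],
  ],
)

```text
time: 20.95
tcp_pos: [669.6, 162.8, 134.0]
tcp_rot: [-2.329, -2.107, 0.001]
contact_force: [-1.4, 0.7, -10.0]
opening: 18.8
grasp_force: 114.5
```

Call:
drive_tool(
  targets=[
    [0, 0, -0.5, 0],
    [0, 0, -0.5, 0],
    [0, 0, -0.5, 0],
    [0, 0, -2, 0],
    [0, 0, -3, 0],
    [0, 0, -2, 0],
    [0, 0, 0, 0],
  ],
)

```text
time: 21.65
tcp_pos: [671.3, 163.0, 224.9]
tcp_rot: [2.327, 2.105, 0.01]
contact_force: [0.7, 0.3, -1.1]
opening: 18.6
grasp_force: 115.9
```

Call:
drive_tool(
  targets=[
    [0.2, -1.8, 0, 0],
    [0.2, -2.8, 0, 0],
    [0.3, -3, 0, 0],
    [0.3, -3, 0, 0],
    [0.2, -2.2, 0, 0],
    [0, 0, 0, 0],
  ],
)

```text
time: 22.25
tcp_pos: [542.1, 188.0, 219.7]
tcp_rot: [2.328, 2.109, 0.002]
contact_force: [-0.2, -0.4, -1.5]
opening: 18.6
grasp_force: 115.9
```

```bash
python3 - <<'E'
from h import *
s,c,im=shot("wrist","w15");print(s['tcp_pos'].round(1))
np.savez("pics/w15.npz",**c)
R=np.array([[.986,.168],[-.168,.986]])
P0=np.array([426,169.3])
dc=[proj(c,[*(P0+R@np.array(v)),12]) for v in[(-50,90),(50,90),(50,-90),(-50,-90)]];print("expected corners",dc)
# dish mask: low saturation inside loose ROI
def corners(im,c,dc):
    b,g,rr=[im[...,i].astype(int) for i in range(3)]
    m=((abs(rr-b)<6)).astype(np.uint8)
    roi=np.zeros_like(m);cv2.fillConvexPoly(roi,np.int32(np.array(dc)),1);roi=cv2.dilate(roi,np.ones((25,25)))
    m=cv2.morphologyEx(m*roi,cv2.MORPH_CLOSE,np.ones((9,9)));m=cv2.morphologyEx(m,cv2.MORPH_OPEN,np.ones((9,9)))
    k=max(cv2.findContours(m,cv2.RETR_EXTERNAL,cv2.CHAIN_APPROX_NONE)[0],key=cv2.contourArea)
    return cv2.minAreaRect(np.array([hit(c,p,12)[:2] for p in k[:,0]],np.float32))
print(corners(im,c,dc))
c9=dict(np.load("pics/w9.npz"));print("w9",corners(cv2.imread("pics/w9.png"),c9,[proj(c9,[*(P0+R@np.array(v)),12]) for v in[(-50,90),(50,90),(50,-90),(-50,-90)]]))
k=circ(im,100,350,60,300,12,12,26)
for q in k: print(q,hit(c,q[:2],38))
E
```

```text
[542.1 188.  219.7]
expected corners [array([149.6, 131.9]), array([236.7, 138.2]), array([233.8, 276.9]), array([158.2, 272.2])]
((424.5179443359375, 161.9989776611328), (197.11453247070312, 133.20924377441406), 79.73077392578125)
w9 ((416.44268798828125, 161.96359252929688), (198.02371215820312, 117.72563934326172), 80.21954345703125)
[197.5        248.5         12.69999981] [429.3 128.1  38. ]
[290.5        230.5         25.39999962] [542.2 140.   38. ]
[177.5        251.5         18.79999924] [404.7 126.6  38. ]
[260.5        237.5         24.29999924] [506.  134.7  38. ]
```

Call:
drive_tool(
  targets=[
    [0.3, -2.5, 0, 0],
    [0.4, -3, 0, 0],
    [0.3, -3, 0, 0],
    [0.28, -1.8, 0, 0],
    [0, 0, 2, 0],
    [0, 0, 2, 0],
    [0, 0, 2, 0],
    [0, 0, 0, 0],
  ],
)

```text
time: 23.1
tcp_pos: [442.3, 210.0, 156.7]
tcp_rot: [-2.329, -2.107, 0.005]
contact_force: [-1.0, 0.9, -1.0]
opening: 18.3
grasp_force: 115.8
```

Call:
drive_tool(
  targets=[
    [0, 0, 2, 0],
    [0, 0, 1.5, 0],
    [0, 0, 1.2, 0],
    [0, 0, 0.8, 0],
    [0, 0, 0, 0],
    [0, 0, 0, 0],
  ],
)

```text
time: 23.7
tcp_pos: [442.8, 210.6, 104.8]
tcp_rot: [2.33, 2.108, 0.0]
contact_force: [-0.3, -0.9, -2.6]
opening: 18.1
grasp_force: 115.8
```

Call:
drive_tool(
  targets=[
    [0, 0, 0.4, 0],
    [0, 0, 0.4, 0],
    [0, 0, 0, 0],
    [0, 0, 0, 0],
  ],
)

```text
time: 24.1
tcp_pos: [442.6, 210.5, 96.3]
tcp_rot: [-2.33, -2.108, 0.0]
contact_force: [0.4, 0.5, -1.8]
opening: 18.3
grasp_force: 115.8
```

Call:
drive_tool(
  targets=[
    [0, -0.4, 0, 0],
    [0, -0.6, 0, 0],
    [0, -0.6, 0, 0],
    [0, 0, 0, 0],
    [0, 0, 0, 0],
  ],
)

```text
time: 24.6
tcp_pos: [426.6, 212.2, 96.4]
tcp_rot: [2.329, 2.108, 0.001]
contact_force: [-0.9, -0.2, -1.0]
opening: 18.4
grasp_force: 115.8
```

```bash
python3 - <<'E'
from h import *
s,c,im=shot("wrist","w16");print(s['tcp_pos'].round(1),s['contact_force'].round(1))
k=circ(im,220,380,150,300);
for q in k: print(q,hit(c,q[:2],38))
E
```

```text
[426.6 212.2  96.4] [-0.9 -0.2 -1. ]
[306.5        232.5         20.79999924] [440.9 207.4  38. ]
```

Call:
drive_tool(
  targets=[
    [0, -0.9, 0, 0],
    [0, -1, 0, 0],
    [0, -1, 0, 0],
    [0, 0, -2, 0],
    [0, 0, -3, 0],
    [0, 0, -3, 0],
    [0, 0, -3, 0],
    [0, 0, 0, 0],
  ],
)

```text
time: 25.45
tcp_pos: [398.2, 215.6, 210.5]
tcp_rot: [2.328, 2.107, 0.009]
contact_force: [0.4, 0.5, -2.5]
opening: 18.1
grasp_force: 115.9
```

```bash
python3 - <<'E'
from h import *
s,c,im=shot("wrist","w17");print(s['tcp_pos'].round(1),s['contact_force'].round(1),s['opening'])
np.savez("pics/w17.npz",**c)
print(proj(c,[441,207.4,38]))
k=circ(im,230,400,130,330)
for q in k: print(q,hit(c,q[:2],38))
E
```

```text
[398.2 215.6 210.5] [ 0.4  0.5 -2.5] 18.10109346108465
[325.1 196.4]
[327.5        201.5         18.20000076] [443.3 201.4  38. ]
[291.5 221.5  18. ] [401.4 182.1  38. ]
```

Call:
drive_tool(
  targets=[
    [-2.8, 0.7, 0, 0],
    [-3.9, 1, 0, 0],
    [-3.9, 1, 0, 0],
    [-3.9, 1, 0, 0],
    [-3.9, 1, 0, 0],
    [-3.9, 1, 0, 0],
    [-3.7, 0.97, 0, 0],
    [0, 0, 0, 0],
  ],
)

```text
time: 26.3
tcp_pos: [437.7, -53.5, 204.7]
tcp_rot: [-2.333, -2.103, 0.003]
contact_force: [0.2, 0.1, -2.9]
opening: 18.5
grasp_force: 116.0
```

Call:
drive_tool(
  targets=[
    [0, 0, 2.5, 0],
    [0, 0, 3, 0],
    [0, 0, 3, 0],
    [0, 0, 2.5, 0],
    [0, 0, 0, 0],
    [0, 0, 0, 0],
  ],
)

```text
time: 26.9
tcp_pos: [437.9, -49.9, 96.3]
tcp_rot: [-2.329, -2.108, 0.001]
contact_force: [0.8, -0.0, -1.5]
opening: 17.7
grasp_force: 115.8
```

Call:
drive_tool(
  targets=[
    [0, 0, 0.8, 0],
    [0, 0, 0.6, 0],
    [0, 0, 0.2, 0],
    [0, 0, 0, 0],
    [0, 0, 0, 0],
  ],
)

```text
time: 27.4
tcp_pos: [438.4, -50.4, 80.5]
tcp_rot: [2.33, 2.107, 0.0]
contact_force: [0.2, -0.0, -2.1]
opening: 18.5
grasp_force: 116.2
```

Call:
drive_tool(
  targets=[
    [0, 0, 0.1, 0],
    [0, 0, 0.1, 0],
    [0, 0, 0, 0],
    [0, 0, 0, 0],
  ],
)

```text
time: 27.8
tcp_pos: [438.7, -50.5, 79.7]
tcp_rot: [2.329, 2.107, 0.001]
contact_force: [-5.3, -0.8, 13.4]
opening: 18.4
grasp_force: 118.0
```

Call:
drive_tool(
  targets=[
    [0, 0, -0.1, 0],
    [0, 0, 0, 0],
    [0, 0, 0, 0],
    [0, 0, 0, 0],
    [0, 0, 0, 0],
  ],
  hand=0.2,
  force=25,
)

```text
time: 28.3
tcp_pos: [438.2, -50.3, 79.2]
tcp_rot: [-2.33, -2.108, 0.0]
contact_force: [-0.4, -0.9, 0.0]
opening: 51.3
grasp_force: 0.0
```

Call:
drive_tool(
  targets=[
    [0, 0, -2, 0],
    [0, 0, -3, 0],
    [0, 0, -3, 0],
    [0, 0, -3, 0],
    [0, 0, 0, 0],
  ],
)

```text
time: 28.8
tcp_pos: [439.5, -50.6, 193.4]
tcp_rot: [2.327, 2.105, 0.005]
contact_force: [0.6, -0.6, -1.4]
opening: 50.9
grasp_force: 0.0
```

```bash
python3 - <<'E'
from h import *
s,c,im=shot("wrist","w18");print(s['tcp_pos'].round(1))
s2,c2,im2=shot("scene","s18");s3,c3,im3=shot("side","d18")
cv2.imwrite("pics/mix.png",cv2.hconcat([cv2.resize(im[80:330,150:400],(400,400)),cv2.resize(im2[150:310,160:320],(400,400),interpolation=cv2.INTER_CUBIC)]))
E
```

```text
[439.5 -50.6 193.4]
```

View pics/mix.png

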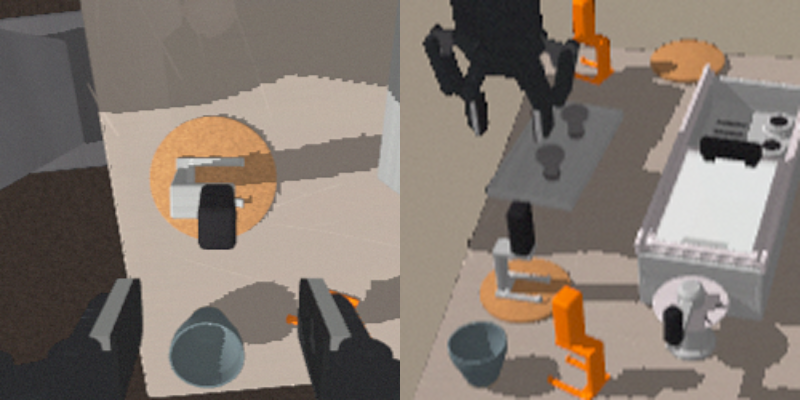

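Call:
drive_tool(
  targets=[
    [1.5, 2.2, 0, 0],
    [2, 3.1, 0, 0],
    [2, 3.1, 0, 0],
    [2, 3.1, 0, 0],
    [2, 3.1, 0, 0],
    [1.9, 3.1, 0, 0],
    [0, 0, 0, 0],
  ],
  hand=-1,
)

```text
time: 29.65
tcp_pos: [627.5, 47.0, 186.2]
tcp_rot: [-2.326, -2.108, 0.004]
contact_force: [0.3, -0.8, 0.2]
opening: 0.2
grasp_force: 0.0
```

Call:
drive_tool(
  targets=[
    [0, 0, 3, 0],
    [0, 0, 3, 0],
    [0, 0, 3, 0],
    [0, 0, 0.6, 0],
    [0, 0, 0, 0],
    [0, 0, 0, 0],
  ],
)

```text
time: 30.25
tcp_pos: [626.1, 45.3, 94.8]
tcp_rot: [2.329, 2.107, 0.002]
contact_force: [-0.5, 0.2, -0.3]
opening: 0.1
grasp_force: 0.0
```

Call:
drive_tool(
  targets=[
    [1.2, 0, 0, 0],
    [2, 0, 0, 0],
    [2.2, 0, 0, 0],
    [2.2, 0, 0, 0],
    [2.2, 0, 0, 0],
    [2.2, 0, 0, 0],
    [2, 0, 0, 0],
    [0.8, 0, 0, 0],
  ],
)

```text
time: 31.05
tcp_pos: [641.5, 194.3, 95.2]
tcp_rot: [2.327, 2.107, 0.003]
contact_force: [3.0, -6.1, 2.2]
opening: -0.2
grasp_force: 2.9
```

Call:
drive_tool(
  targets=[
    [0.5, 0, 0, 0],
    [0.4, 0, 0, 0],
    [0.2, 0, 0, 0],
    [0, 0, 0, 0],
  ],
)

```text
time: 31.45
tcp_pos: [642.1, 204.5, 94.8]
tcp_rot: [2.329, 2.107, 0.003]
contact_force: [-0.6, 0.4, 1.0]
opening: 0.3
grasp_force: 0.0
```

Call:
drive_tool(
  targets=[
    [0.3, 0, 0, 0],
    [0.3, 0, 0, 0],
    [0, 0, 0, 0],
  ],
)

```text
time: 31.75
tcp_pos: [642.2, 205.6, 94.5]
tcp_rot: [2.327, 2.102, -0.01]
contact_force: [-9.8, -38.0, 13.4]
opening: -0.1
grasp_force: 19.4
```

Call:
drive_tool(
  targets=[
    [-1, 0, 0, 0],
    [-1, 0, -1, 0],
    [0, 0, -4, 0],
    [0, 0, -5, 0],
    [-3, 0, 0, 0],
    [-4, 0, 0, 0],
    [-4, 0, 0, 0],
    [0, 0, 0, 0],
  ],
  hand=0.1,
)

```text
time: 32.55
tcp_pos: [628.9, 76.9, 194.7]
tcp_rot: [2.332, 2.104, 0.001]
contact_force: [-0.0, 0.8, -0.1]
opening: 47.4
grasp_force: 0.0
```

```bash
python3 - <<'E'
from h import *
s,c,im=shot("wrist","w19");print(s['tcp_pos'].round(1))
for n,P in [("bar closed",[649,220,108])]: print(n,proj(c,P))
x,y=proj(c,[649,220,108]).astype(int)
m=(im.max(2)<45).astype(np.uint8);m[y+40:]=0
for k in cv2.findContours(m,cv2.RETR_EXTERNAL,cv2.CHAIN_APPROX_NONE)[0]:
    if cv2.contourArea(k)>300:
        q=cv2.minAreaRect(k);print(q,hit(c,q[0],104))
s2,c2,im2=shot("scene","s19")
m=(im2.max(2)<60).astype(np.uint8)
for k in cv2.findContours(m[150:280,240:340],cv2.RETR_EXTERNAL,cv2.CHAIN_APPROX_NONE)[0]:
    if cv2.contourArea(k)>25:
        q=cv2.minAreaRect(k+[[240,150]]);print("scene",q,hit(c2,q[0],98))
m=(cv2.imread("pics/scene0.png").max(2)<60).astype(np.uint8)
for k in cv2.findContours(m[150:280,240:340],cv2.RETR_EXTERNAL,cv2.CHAIN_APPROX_NONE)[0]:
    if cv2.contourArea(k)>25:
        q=cv2.minAreaRect(k+[[240,150]]);print("scene0",q,hit(c2,q[0],98))
E
```

```text
[628.9  76.9 194.7]
bar closed [294.2  12.9]
((292.9208068847656, 17.093463897705078), (90.17626190185547, 27.047706604003906), 0.9877604246139526) [648.1 218.8 104. ]
scene ((269.0, 276.0), (6.0, 6.0), 90.0) [ 600.8 -171.7   98. ]
scene ((281.4599609375, 247.77996826171875), (17.253406524658203, 3.3941125869750977), 8.130102157592773) [618.5 -76.   98. ]
scene ((292.0, 166.5), (33.0, 52.0), 90.0) [612.8 277.5  98. ]
scene0 ((296.5, 273.0), (12.0, 7.0), 90.0) [ 660.1 -156.4   98. ]
scene0 ((281.3963623046875, 247.93292236328125), (17.11688804626465, 3.312946081161499), 6.340191841125488) [618.4 -76.5  98. ]
scene0 ((302.40771484375, 178.2384796142578), (21.706077575683594, 7.814188003540039), 7.125016689300537) [646.8 219.9  98. ]
scene0 ((307.5, 164.0), (28.0, 63.0), 90.0) [656.3 295.1  98. ]
```

Call:
drive_tool(
  targets=[
    [-3, 0, 0, 0],
    [-4.4, 0, 0, 0],
    [-4.4, 0, 0, 0],
    [-4.4, 0, 0, 0],
    [-4.4, 0, 0, 0],
    [-4.4, -0.1, 2, 0],
    [0, 0, 2, 0],
    [0, 0, 0, 0],
  ],
)

```text
time: 33.45
tcp_pos: [602.6, -168.1, 150.8]
tcp_rot: [-2.328, -2.104, 0.002]
contact_force: [0.2, 0.1, 1.0]
opening: 46.8
grasp_force: 0.0
```

Call:
drive_tool(
  targets=[
    [-0.6, 0, 2, 0],
    [0, 0, 2.5, 0],
    [0, 0, 2.1, 0],
    [0, 0, 0, 0],
    [0, 0, 0, 0],
  ],
)

```text
time: 33.95
tcp_pos: [603.4, -173.4, 88.7]
tcp_rot: [2.328, 2.109, 0.001]
contact_force: [0.1, 1.0, 0.7]
opening: 47.1
grasp_force: 0.0
```

Call:
drive_tool(
  targets=[
    [0, 0, 0, 0],
    [0, 0, 0, 0],
    [0, 0, 0, 0],
    [0, 0, 0, 0],
    [0, 0, 0, 0],
  ],
  hand=-1,
)

```text
time: 34.45
tcp_pos: [603.2, -174.3, 89.0]
tcp_rot: [2.329, 2.107, 0.002]
contact_force: [-1.7, 1.4, 7.0]
opening: 16.3
grasp_force: 24.2
```

Call:
drive_tool(
  targets=[
    [0.07, 1.04, 0, 0],
    [0.23, 1.0, 0, 0],
    [0.4, 0.96, 0, 0],
    [0.53, 0.88, 0, 0],
    [0.67, 0.79, 0, 0],
    [0, 0, 0, 0],
    [0, 0, 0, 0],
  ],
)

```text
time: 35.15
tcp_pos: [651.6, -160.1, 88.6]
tcp_rot: [2.328, 2.107, 0.001]
contact_force: [-0.5, 1.0, 4.5]
opening: 16.5
grasp_force: 24.4
```

Call:
drive_tool(
  targets=[
    [0, 0, 0, 0],
    [0, 0, 0, 0],
    [0, 0, 0, 0],
    [0, 0, -4, 0],
    [0, 0, -4, 0],
    [0, 0, -3, 0],
    [0, 0, 0, 0],
  ],
  hand=0.1,
)

```text
time: 35.85
tcp_pos: [652.3, -160.6, 202.7]
tcp_rot: [2.326, 2.104, 0.006]
contact_force: [-0.8, 0.8, -0.1]
opening: 47.1
grasp_force: 0.0
```

```bash
python3 - <<'E'
from h import *
s,c,im=shot("wrist","w20");print(s['tcp_pos'].round(1))
np.savez("pics/w20.npz",**c)
def knob(im,c):
    hub=proj(c,[611,-109,75]).astype(int);y0,y1,x0,x1=hub[1]-20,hub[1]+130,hub[0]-60,hub[0]+110
    m=(im.max(2)<50).astype(np.uint8)[y0:y1,x0:x1]
    for k in cv2.findContours(m,cv2.RETR_EXTERNAL,cv2.CHAIN_APPROX_NONE)[0]:
        if cv2.contourArea(k)>150:
            q=cv2.minAreaRect(k+[[x0,y0]]);print(cv2.contourArea(k),np.round(q[0],1),hit(c,q[0],91))
print(proj(c,[611,-109,75]));knob(im,c)
print("w2");c2=dict(np.load("pics/w2.npz"));knob(cv2.imread("pics/w2.png"),c2)
print("w1");c2=dict(np.load("pics/w1.npz"));knob(cv2.imread("pics/w1.png"),c2)
# white dial
for n in("w1","w2","w20"):
    cc=dict(np.load(f"pics/{n}.npz"));i=cv2.imread(f"pics/{n}.png");h=proj(cc,[611,-109,65]).astype(int)
    k=circ(i,max(h[0]-70,0),h[0]+70,max(h[1]-70,0),h[1]+70,20,28,50);
    if k is not None: print(n,k[0],hit(cc,k[0][:2],65))
E
```

```text
[ 652.3 -160.6  202.7]
[234.4 152.7]
206.0 [337.5 267.5] [ 695.9 -225.    91. ]
248.0 [235.5 267. ] [ 598.7 -214.4   91. ]
167.5 [285.5 207.5] [ 652.2 -160.3   91. ]
w2
158.5 [288.3 212. ] [ 602.9 -174.8   91. ]
w1
783.5 [214.5 276.5] [ 600.6 -198.    91. ]
265.0 [284.7 225.2] [ 661.2 -151.2   91. ]
w1 [224.5        163.5         37.20000076] [ 609.7 -104.6   65. ]
w2 [294.5        132.5         39.09999847] [ 608.6 -107.7   65. ]
w20 [237.5        149.5         38.29999924] [ 612.6 -107.2   65. ]
```

```bash
python3 - <<'E'
from rig import workorder
print(workorder.finish_job())
E
```

```text
the job is handed in; nothing more can be done
None
```

The job is done and handed in, and the hand-in gave no pass or fail result. Caps 2 and 3 were pulled off with the forked puller and stand in the dish, and jet 1 had no cap. The puller is upright on its coaster, both covers measured shut, and the lever measures about 0.79 rad (45 degrees).

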